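# Tip the cleaned bridges out of the bail pail

### The arm

A 6-joint arm with a two-finger parallel gripper is mounted at the origin on a cart in front of the work surface, level with it; the furniture and walls round the work are solid. World frame = base frame: x ahead of the robot, y to its left, z up, the work surface at z = 0. Lengths are in mm, angles in rad, forces in N, time in s.
With the tool pointing down it reaches from about 350 to 975 mm from the base axis. Payload 7.1 kg.
Tool frame: the origin (TCP) lies between the finger pads; the fingertips stand 14 mm ahead of it and the grasp point (between the pads) lies 5 mm behind it (ctrl.tcp_to_tips is the distance from the TCP to the fingertips, in mm); z points along the fingers, y is the line along which they close (so a half turn about z gives the same grasp; the last joint's range is limited). The gripper opens to 88 mm and grips with 3 to 60 N. Pads are 20 mm wide; open, the fingers measure 115 mm over their backs; the gripper's body (75 mm by 178 mm) begins 61 mm behind the grasp point.
Start: joints at [1.151, 0.423, 1.63, -0, 1.089, -0.019], TCP at [243.815, 575.464, 236.675] pointing down, gripper open.
Joint ranges: [-3, 3], [-0.9, 2.11], [0.09, 2.58], [-1.31, 4.45], [0.11, 2.69], [-2.54, 2.54]. Speed limits (rad/s): [2.39, 2.39, 3.01, 3.14, 3.14, 3.14].

### API

Orientations are given as a rotation vector (axis times angle).
In Python, from workcell import ctrl gives the robot as it stands.
- The arm moves only by the tool apply_moves, never from a script. Its argument "series" is a list that holds one entry, the list of rows, each a list of 7 numbers: the shift along the tool's x, y, z in cm, then the turn, a rotation vector about the tool's x, y, z in degrees, then the opening, from 0 (shut) to 1 (fully open). A call has 1 to 12 rows; each row shifts and turns the commanded pose from where the row before left it, along the tool's axes as they then stand; what a row does not reach is not made up. A row lasts 1/10 s, in which the tool goes at most 50 mm and 8.59 degrees, less where a joint would pass 70% of its speed; a pose out of reach is approached as far as the arm can. A call with a gripper value outside its range is refused whole. The fingers move at their own pace and stop on an object; the grip force is fixed at half the most. Time passes only in rows, so rows that do not move let the fingers close. It gives the time, the measured TCP pose, the force and the opening at its end, in the units of the state.
- ctrl.get_obs(): the state, without advancing time (a new reading comes with each control period).
- ctrl.get_image(name): name is "scene" or "side" or "wrist"; returns a dict with "img" (384x512x3 uint8, blue, green, red), "K" (3x3 intrinsics, pixels), "dist" ([k1, k2, p1, p2, k3] as OpenCV has them; the pictures are not rectified), "cam_to_world" (4x4, takes a point from camera to world coordinates). Camera axes: x right, y down, z forward; pixel columns grow to the right and rows downward; lengths in mm; the calibration is good to about 2 mm. A picture is of the moment at which its call begins. There is no depth.
- ctrl.close_job(): hands the job in, once; it reports no verdict.
The state is a dict: "t": time; "qpos": joint angles; "qvel": joint speeds; "joint_torque": joint torques, N m; "ee_pos": TCP position; "orientation": TCP orientation; "ft_force": force on the tool from outside, world axes, zero at the start; "moment": the same for the moment, N m; "width": finger opening in mm.
Only numpy, scipy, OpenCV 4.12 (cv2) and the standard library are available. Lean on these libraries where they do the work, as an engineer would, in place of code of your own. Each camera call takes 0.05 s, during which the arm holds its last target. There are 200 camera calls.

### The job

Pick up the steel pail by its bail and hang it by its side pins in the two post notches of the white tray, its red-ball handle sticking out over the tray wall nearest the posts, and let go. Then take the red ball on its bottom rim and swing it up, tipping the pail well past level in the notches until all three dental bridges have fallen into the tray. Swing the pail back down, leave it hanging upright and still in the notches, and do not disturb the other things.

Things in the scene. Friction and masses are not known exactly. Their poses are not given: they have to be found in the camera images.
- pail: open steel pail, 54 mm across below, 68 mm at the rim, 62 mm tall, wall 3 mm, about 0.4 kg in all. Origin: centre of its underside; z out of the mouth; y along its two side pins; the red-ball handle sticks out toward -x, it pours toward +x. The 8 mm pins reach to y = +-64 mm, 50 mm above the underside. Hung freely by pins or bail it rests within about 0.2 rad of upright
- pail_pins (a point): midpoint between the pail's two side pins, on the pail's middle axis, 50 mm above its underside; the bail turns about the same axis
- bail: wire bail (swinging handle) of the pail, arms 38 mm either side of its middle. Origin on the pin axis; z points to the black grip, y along the pins. It turns about the pins up to 1.45 rad either way from upright with light friction (9 N mm), so it stays put near upright; at the start it leans up to 0.25 rad either way
- bail_grip (a point): centre of the bail's black grip: a round bar 10 mm thick and 44 mm long, lying along the pins' direction (bail y), 62 mm from the pin axis
- tip_handle: tipping handle fixed to the pail's bottom rim: an 8 mm rod ending in a red ball. Same origin and axes as the pail.
- handle_ball (a point): centre of the red ball, 16 mm across, at the handle's end: 80 mm from the pail's axis toward -x and 12 mm above the underside, so 38 mm below the pin axis. Pinched at its sides, it turns between the fingers. The pail empties surely when tipped about 130 degrees from upright about its pins
- tipping_tray: white tray, dark floor, fixed. Origin on the worktop midway between its two metal posts. Spans x -35 to 125 mm (long side +x, where the pail pours), y +-78; walls 22 mm high, floor 6 mm up. Posts at y = +-50 (8 thick) with open V notches for the pail's pins, 32 wide at the top (z = 113). Pail hung right: axes parallel to the tray's, handle over the -x wall, underside 45 mm up, 5 mm play along y
- tray_notch (a point): midway between the two notches, 95 mm above the worktop: where the middle of the pins (point pail_pins) comes to rest; the hung pail swings freely about this line
- bridge_a: cream three-unit dental bridge, 13x30x8 mm, 15 g, lying loose in the pail; origin: centre of its underside
- bridge_b: cream three-unit dental bridge, 13x30x8 mm, 15 g, lying loose in the pail; origin: centre of its underside
- bridge_c: cream three-unit dental bridge, 13x30x8 mm, 15 g, lying loose in the pail; origin: centre of its underside
- stone_model: cream dental stone jaw model, 45x56x33 mm; a bystander, leave it alone. Origin: centre of its underside
- bur_stand: light metal block with burs standing in it, 34x74x46 mm; a bystander, leave it alone. Origin: centre of its underside
- sealer_bottle: small white bottle with black cap, 30 mm across, 66 mm tall; a bystander, leave it alone. Origin: centre of its underside
- oil_bottle: small bottle with orange cap, 34 mm across, 100 mm tall; a bystander, leave it alone. Origin: centre of its underside
- white_model: white dental stone jaw model, 60x71x30 mm; a bystander, leave it alone. Origin: centre of its underside
- jar: dark brown bottle with white cap, 42 mm across, 98 mm tall; a bystander, leave it alone. Origin: centre of its underside

How it is judged:
By the outcome, as a careful person would: the job done as asked, in the order asked, and still so for the second after the job is handed in, with the robot touching nothing.
It also fails if it takes over 67 s, if anything falls off the work surface, if the arm or the gripper's body presses on something with over 40 N, if the wrist force passes 120 N, or if a joint passes its speed limit or range.

## Working session

There is one attempt and no reset: what is moved stays moved. The work goes in short steps, Python scripts to look and compute and a tool call to move; the robot and the scene stay as the last step left them, time stands still between calls to the robot, and variables do not carry over. Pictures are saved under pics/ and viewed, on a budget of 10 in all, crops included, one or two more only if the job needs it, and the job is handed in when it is done.

Besides the shell and the picture viewer there is one more tool, called after "Emit:" as name(argument=value, ...) on one line, values as JSON. apply_moves: Moves the arm, as the interface text tells. Its arguments: {"type":"object","properties":{"series":{"type":"array","items":{"type":"array","items":{"type":"array","items":{"type":"number"}}}}},"required":["series"]}

```bash
ls; mkdir -p pics; cat > h.py <<'E'
import numpy as np, cv2
from scipy.spatial.transform import Rotation as R
from workcell import ctrl
np.set_printoptions(precision=2,suppress=True)
def snap(name,fn=None):
    d=ctrl.get_image(name); np.savez(f'pics/{fn or name}.npz',**{k:np.array(v) for k,v in d.items()}); return d
def ray(d,uv):
    p=cv2.undistortPoints(np.array([[uv]],float),np.array(d['K']),np.array(d['dist']))[0,0]
    M=np.array(d['cam_to_world']); return M[:3,3],M[:3,:3]@np.array([p[0],p[1],1.])
def atz(d,uv,z):
    o,r=ray(d,uv); return o+r*(z-o[2])/r[2]
def tri(obs):
    A=np.zeros((3,3));b=np.zeros(3)
    for d,uv in obs:
        o,r=ray(d,uv); r=r/np.linalg.norm(r); P=np.eye(3)-np.outer(r,r);A+=P;b+=P@o
    return np.linalg.solve(A,b)
def proj(d,P):
    M=np.linalg.inv(np.array(d['cam_to_world'])); 
    return cv2.projectPoints(np.atleast_2d(np.array(P,float)),cv2.Rodrigues(M[:3,:3])[0],M[:3,3],np.array(d['K']),np.array(d['dist']))[0][:,0]
E
python3 - <<'E'
from h import *
for n in ['scene','side','wrist']:
    d=snap(n,n+'0'); print(n,np.array(d['cam_to_world'])); 
    if n!='wrist': cv2.imwrite(f'pics/{n}0.png',cv2.resize(d['img'],(800,600),interpolation=cv2.INTER_CUBIC))
o=ctrl.get_obs(); print(R.from_rotvec(o['orientation']).as_matrix(),o)
E
```

```text
pics
scene [[    0.99    -0.12     0.11   467.18]
 [   -0.16    -0.62     0.76 -1016.62]
 [   -0.02    -0.77    -0.64   786.55]
 [    0.       0.       0.       1.  ]]
side [[ -0.96  -0.19   0.19 365.56]
 [ -0.27   0.64  -0.72 623.21]
 [  0.02  -0.75  -0.66 869.87]
 [  0.     0.     0.     1.  ]]
wrist [[  0.39   0.88   0.27 169.45]
 [  0.92  -0.37  -0.12 607.37]
 [ -0.     0.29  -0.96 383.98]
 [  0.     0.     0.     1.  ]]
[[-0.92  0.39 -0.  ]
 [ 0.39  0.92 -0.  ]
 [ 0.   -0.   -1.  ]] {'t': 0.15, 'qpos': array([ 1.15,  0.42,  1.63,  0.  ,  1.09, -0.02]), 'qvel': array([ 0., -0., -0., -0., -0., -0.]), 'joint_torque': array([  0.  , -54.5 , -27.39,   0.06,   0.02,  -0.  ]), 'ee_pos': array([243.65, 575.08, 236.06]), 'orientation': array([-0.63, -3.08,  0.  ]), 'ft_force': array([-0.41, -0.12,  0.2 ]), 'moment': array([ 0.06,  0.02, -0.03]), 'width': 88.08263319584957}
```

View pics/scene0.png

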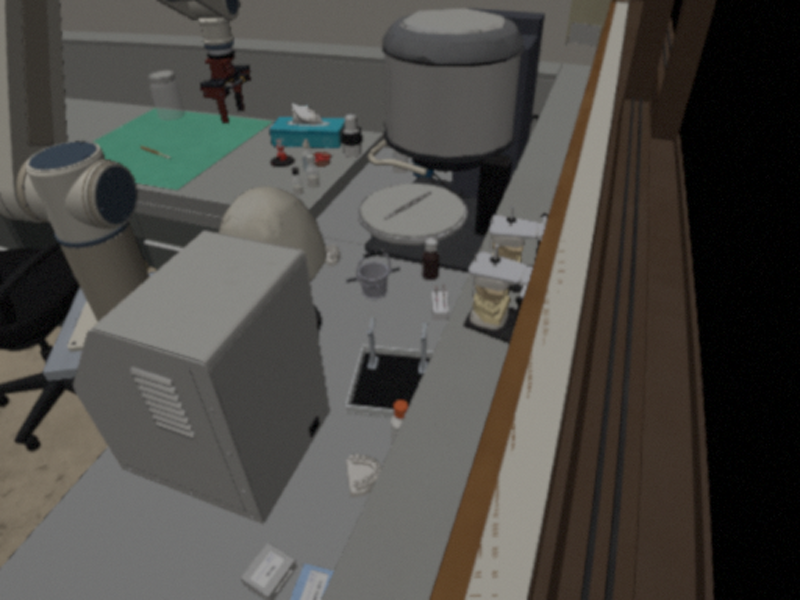

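View pics/side0.png

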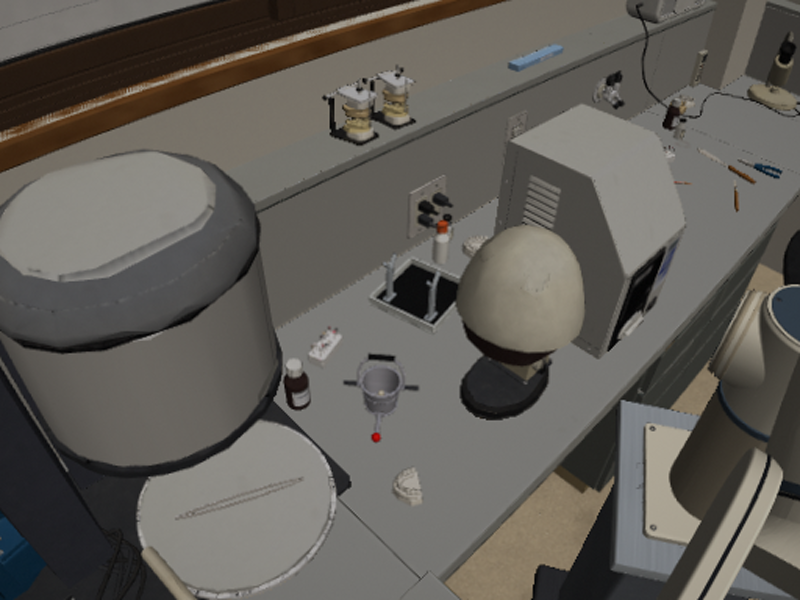

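```bash
python3 - <<'E'
from h import *
def L(n): return dict(np.load(f'pics/{n}.npz'))
a=L('scene0')['img'][140:290,200:300]; b=L('side0')['img'][145:295,210:310]
f=lambda i:cv2.resize(i,(400,600),interpolation=cv2.INTER_LANCZOS4)
m=np.hstack([f(a),f(b)]); m=np.clip(m*1.3,0,255).astype(np.uint8)
cv2.imwrite('pics/crop1.png',m)
E
```

```text
(no output)
```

View pics/crop1.png

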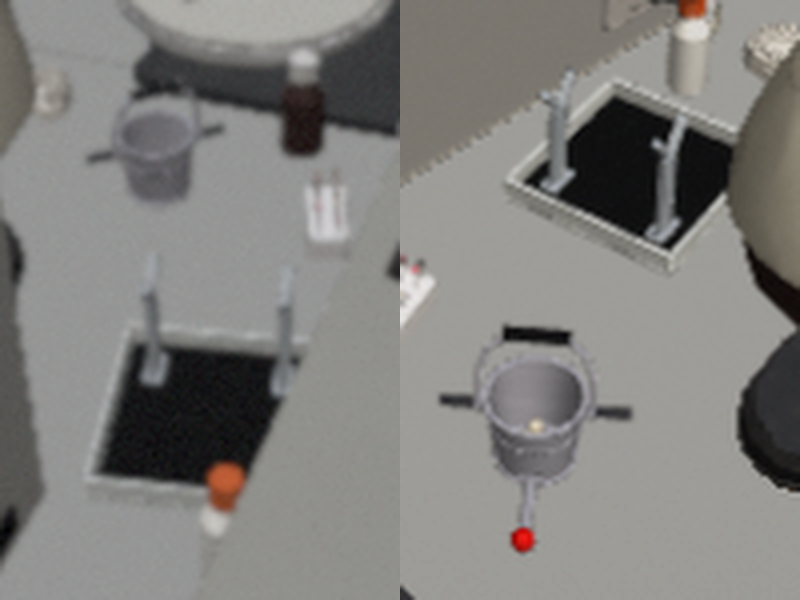

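```bash
python3 - <<'E'
from h import *
def L(n): return dict(np.load(f'pics/{n}.npz'))
S,D=L('scene0'),L('side0')
s=lambda x,y:(S,(200+x/4-.4,140+y/4-.4)); d=lambda x,y:(D,(210+(x-400)/4-.4,145+y/4-.4))
def T(n,a,b):
    p=tri([a,b]); print(n,p,'res',np.linalg.norm(proj(S,p)-a[1]),np.linalg.norm(proj(D,p)-b[1])); return p
p1=T('pin+x',s(222,128),d(442,400)); p2=T('pin-x',s(88,158),d(631,412)); print(np.linalg.norm(p1-p2),(p1+p2)/2)
g=T('grip',s(180,92),d(538,335))
print('ball z12',atz(*d(523,540),12), 'grip',)
for z in (45,50,55):print(z,atz(*d(442,400),z),atz(*d(631,412),z))
print('grip z',[atz(*d(538,335),z) for z in (105,112)])
T('postA',s(288,270),d(558,85));T('postB',s(152,258),d(672,131))
for q in [(510,183),(672,270),(612,84)]: print('side corner',atz(*d(*q),22))
for q in [(132,325),(90,485)]: print('scene corner',atz(*s(*q),22))
print('bases(z6)',atz(*d(558,184),6),atz(*d(662,236),6), atz(*s(153,378),6),atz(*s(283,388),6))
E
```

```text
pin+x [623.88 -18.74  49.75] res 0.034051562587805 0.04580898888984572
pin-x [500.64 -42.71  52.  ] res 0.17928963036678242 0.2364838427639591
125.57019983152198 [562.26 -30.72  50.88]
grip [574.59 -43.43 108.45] res 3.037435228818817 4.010814419350213
ball z12 [547.2   48.01  12.  ] grip
45 [625.25 -22.44  45.  ] [501.16 -48.38  45.  ]
50 [623.68 -18.53  50.  ] [500.34 -44.31  50.  ]
55 [622.11 -14.61  55.  ] [499.52 -40.24  55.  ]
grip z [array([564.79, -44.81, 105.  ]), array([562.97, -38.7 , 112.  ])]
postA [ 624.46 -286.86  113.87] res 1.120710582922322 1.0630658713379102
postB [ 529.24 -256.82  115.53] res 1.2301189167142343 1.2212187048182708
side corner [ 654.08 -266.33   22.  ]
side corner [ 509.05 -208.58   22.  ]
side corner [ 608.46 -411.03   22.  ]
scene corner [ 516.06 -226.09   22.  ]
scene corner [ 467.73 -380.21   22.  ]
bases(z6) [ 622.11 -293.08    6.  ] [ 527.7  -258.39    6.  ] [ 526.   -270.75    6.  ] [ 622.27 -299.62    6.  ]
```

```bash
python3 - <<'E'
from h import *
def L(n): return dict(np.load(f'pics/{n}.npz'))
S,D=L('scene0'),L('side0')
k=.64
f=lambda d,x,y:(d,(x*k,y*k))
for n,a,b in [('dome top',(268,190),(525,228)),('drum top',(455,18),(110,200)),('box corner',(205,235),(600,108)),('oil top',(401,404),(442,226))]:
    p=tri([f(S,*a),f(D,*b)]); print(n,p,proj(S,p)/k,proj(D,p)/k)
for n,q in [('dome base c',(505,385)),('dome base R',(548,370)),('dome base L',(462,388)),('plate c',(237,510)),('plate right',(335,490)),('drum bottom',(150,470)),('box bl',(600,350)),('jar',(298,405)),('stone',(408,495)),('bur',(325,350)),('oil',(440,262)), ('bench edge',(430,570))]: print(n,atz(*f(D,*q),0))
print('drum bottom scene',atz(*f(S,430,165),60),'box scene',atz(*f(S,265,520),0),atz(*f(S,328,410),0))
# waypoints in wrist-ish: project path
print(proj(D,[[400,300,300],[500,100,300]])/k)
E
```

```text
dome top [ 376.01 -140.48  340.99] [[267.07 190.06]] [[523.9  227.91]]
drum top [788.52 194.06 525.59] [[453.96  19.38]] [[107.62 197.54]]
box corner [ 302.1  -402.07  424.39] [[193.49 233.74]] [[591.56 109.23]]
oil top [ 553.03 -450.05   95.19] [[399.84 404.35]] [[441.11 225.74]]
dome base c [ 357.1  -133.33    0.  ]
dome base R [ 284.22 -191.66    0.  ]
dome base L [ 431.23 -104.78    0.  ]
plate c [713.06 231.67   0.  ]
plate right [581.14 154.23   0.  ]
drum bottom [880.08 210.94   0.  ]
box bl [ 189.76 -271.7     0.  ]
jar [699.44  14.72   0.  ]
stone [469.45 130.48   0.  ]
bur [ 699.93 -122.48    0.  ]
oil [ 548.48 -445.86    0.  ]
bench edge [407.91 239.39   0.  ]
drum bottom scene [804.11 469.42  60.  ] box scene [ 319.7  -562.02    0.  ] [ 432.61 -361.28    0.  ]
[[440.25 502.74]
 [397.88 344.74]]
```

Emit:
apply_moves(series=[[[0,0,0,0,0,-8.5,1],[0,0,0,0,0,-8.5,1],[0,0,0,0,0,-8.5,1],[0,0,0,0,0,-8.5,1],[-1.4,-4.75,0,0,0,0,1],[-1.4,-4.75,0,0,0,0,1],[-1.4,-4.75,0,0,0,0,1],[-1.4,-4.75,0,0,0,0,1],[-1.4,-4.75,0,0,0,0,1],[-1.4,-4.75,0,0,0,0,1],[-1.4,-4.75,0,0,0,0,1],[-1.4,-4.75,0,0,0,0,1]]])

```text
t: 1.35
ee_pos: [427.0, 222.0, 236.7]
orientation: [-0.302, 3.127, 0.0]
ft_force: [0.3, -0.5, -0.0]
width: 87.6
```

Emit:
apply_moves(series=[[[-1.4,-4.75,0,0,0,0,1],[-1.4,-4.75,0,0,0,0,1],[-1.4,-4.75,0,0,0,0,1],[-1.4,-4.75,0,0,0,0,1],[0,0,0,0,0,0,1],[0,0,0,0,0,0,1]]])

```text
t: 1.95
ee_pos: [517.8, 47.1, 236.3]
orientation: [0.297, -3.127, -0.0]
ft_force: [0.0, 0.0, -0.1]
width: 88.2
```

```bash
python3 - <<'E'
from h import *
o=ctrl.get_obs(); print(o['t'],o['ee_pos'],o['qpos'],R.from_rotvec(o['orientation']).as_matrix())
d=snap('wrist','w1'); print(np.array(d['cam_to_world']))
cv2.imwrite('pics/w1.png',np.clip(cv2.resize(d['img'],(800,600),interpolation=cv2.INTER_CUBIC)*1.2,0,255).astype(np.uint8))
E
```

```text
1.95 [517.82  47.1  236.31] [ 0.07  0.27  1.86  0.    1.01 -1.69] [[-0.98 -0.19 -0.  ]
 [-0.19  0.98  0.  ]
 [ 0.    0.   -1.  ]]
[[ -0.19   0.94   0.28 438.81]
 [  0.98   0.18   0.05  33.22]
 [ -0.     0.29  -0.96 384.38]
 [  0.     0.     0.     1.  ]]
```

View pics/w1.png

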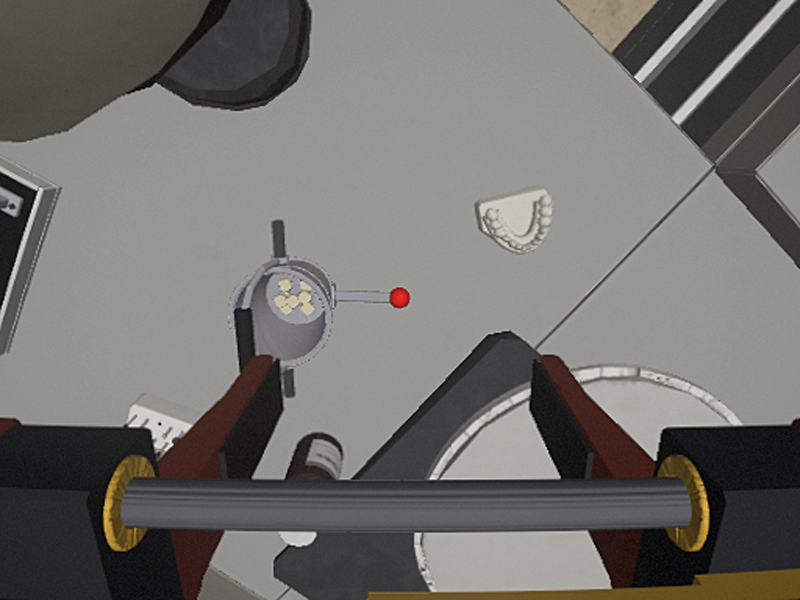

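```bash
python3 - <<'E'
from h import *
d=dict(np.load('pics/w1.npz'));k=.64
w=lambda x,y,z:atz(d,(x*k,y*k),z)
a,b,c=w(278,222,50),w(290,396,50),w(400,297,12)
print(a,b,(a+b)/2,np.linalg.norm(a-b),np.degrees(np.arctan2(*(b-a)[[1,0]])));print(c,np.hypot(*(c-(a+b)/2)[:2]),np.degrees(np.arctan2(*(c-(a+b)/2)[[1,0]])))
m=(a+b)/2
print('grip end',w(243,308,111)-m)
ax=R.from_euler('z',np.degrees(np.arctan2(*(b-a)[[1,0]])),degrees=True).as_matrix()@R.from_euler('z',0,degrees=True).as_matrix()
for l in (0,.1,.15,.2,.25):
    P=[m+ax@np.array([y,-62*np.sin(l),62*np.cos(l)]) for y in(-22,22)]; print(l,proj(d,P)/k)
E
```

```text
[499.98 -41.44  50.  ] [625.11 -17.88  50.  ] [562.54 -29.66  50.  ] 127.33303606209101 10.663781006712501
[546.5   48.98  12.  ] 80.26486552425985 101.5298487967083
grip end [-21.4  -12.09  61.  ]
0 [[256.44 310.72]
 [262.66 381.35]]
0.1 [[245.83 310.5 ]
 [252.49 381.02]]
0.15 [[240.71 310.27]
 [247.58 380.68]]
0.2 [[235.73 309.96]
 [242.79 380.24]]
0.25 [[230.91 309.56]
 [238.16 379.68]]
```

Emit:
apply_moves(series=[[[-0.98,-3.05,0,0,0,0,1],[-0.98,-3.05,0,0,0,0,1],[-0.98,-3.05,0,0,0,0,1],[0,0,3.25,0,0,0,1],[0,0,3.25,0,0,0,1],[0,0,3.25,0,0,0,1],[0,0,3.25,0,0,0,1],[0,0,0,0,0,0,1],[0,0,0,0,0,0,1]]])

```text
t: 2.9
ee_pos: [563.8, -34.7, 106.8]
orientation: [0.305, -3.125, -0.001]
ft_force: [0.1, 0.6, 1.2]
width: 87.7
```

Emit:
apply_moves(series=[[[0,-0.2,0,0,0,0,0],[0,0,0,0,0,0,0],[0,0,0,0,0,0,0],[0,0,0,0,0,0,0],[0,0,0,0,0,0,0],[0,0,0,0,0,0,0],[0,0,0,0,0,0,0],[0,0,0,0,0,0,0],[0,0,0,0,0,0,0],[0,0,0,0,0,0,0]]])

```text
t: 3.9
ee_pos: [564.5, -38.0, 106.6]
orientation: [0.302, -3.127, -0.0]
ft_force: [0.6, -0.7, -0.0]
width: 11.4
```

Emit:
apply_moves(series=[[[0,0,-0.5,0,0,0,0],[0,0,-1,0,0,0,0],[0,0,-2,0,0,0,0],[0,0,-2.5,0,0,0,0],[0,0,-2.5,0,0,0,0],[0,0,-2,0,0,0,0],[0,0,-1,0,0,0,0],[0,0,-0.5,0,0,0,0],[0,0,0,0,0,2,0],[0,0,0,0,0,4,0],[0,0,0,0,0,4,0],[0,0,0,0,0,4,0]]])

```text
t: 5.1
ee_pos: [563.8, -37.9, 225.6]
orientation: [-0.086, -3.138, -0.0]
ft_force: [0.7, 0.0, -4.8]
width: 9.0
```

Emit:
apply_moves(series=[[[0,0,0,0,0,4,0],[0,0,0,0,0,4,0],[0,0,0,0,0,4,0],[0,0,0,0,0,3,0],[0,-0.6,0,0,0,0,0],[0,-1.2,0,0,0,0,0],[0,-2,0,0,0,0,0],[0,-2,0,0,0,0,0],[0,-2,0,0,0,0,0],[0,-1.2,0,0,0,0,0],[0,-0.6,0,0,0,0,0],[0,0,0,0,0,0,0]]])

```text
t: 6.3
ee_pos: [534.7, -130.0, 226.6]
orientation: [-0.492, -3.103, -0.0]
ft_force: [-0.3, 0.5, -3.5]
width: 9.2
```

Emit:
apply_moves(series=[[[0,0,0,0,0,0,0],[0,0,0,0,0,0,0],[0,0,0,0,0,0,0],[0,0,0,0,0,0,0],[0,0,0,0,0,0,0],[0,0,0,0,0,0,0],[0,0,0,0,0,0,0],[0,0,0,0,0,0,0]]])

```text
t: 7.1
ee_pos: [535.0, -129.3, 226.7]
orientation: [0.49, 3.103, -0.0]
ft_force: [0.5, 0.6, -4.0]
width: 9.0
```

```bash
python3 - <<'E'
from h import *
o=ctrl.get_obs(); print(o['t'],o['ee_pos'],R.from_rotvec(o['orientation']).as_matrix())
d=snap('wrist','w2');D=snap('side','s2')
f=lambda i,a,b:np.clip(cv2.resize(i,(a,b),interpolation=cv2.INTER_CUBIC)*1.2,0,255).astype(np.uint8)
cv2.imwrite('pics/w2.png',f(d['img'],800,600))
cv2.imwrite('pics/s2.png',f(D['img'][130:280,190:390],800,600))
E
```

```text
7.1 [ 534.97 -129.28  226.69] [[-0.95  0.31  0.  ]
 [ 0.31  0.95 -0.  ]
 [-0.   -0.   -1.  ]]
```

View pics/w2.png

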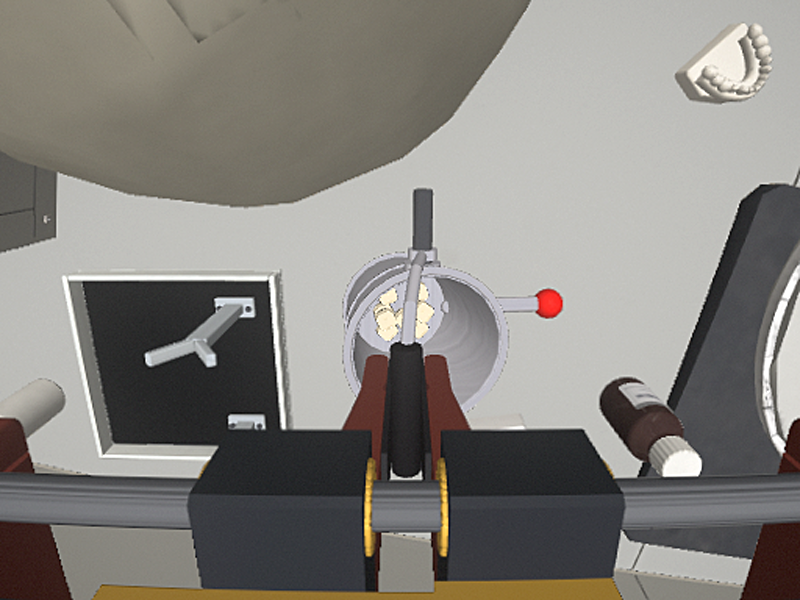

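View pics/s2.png

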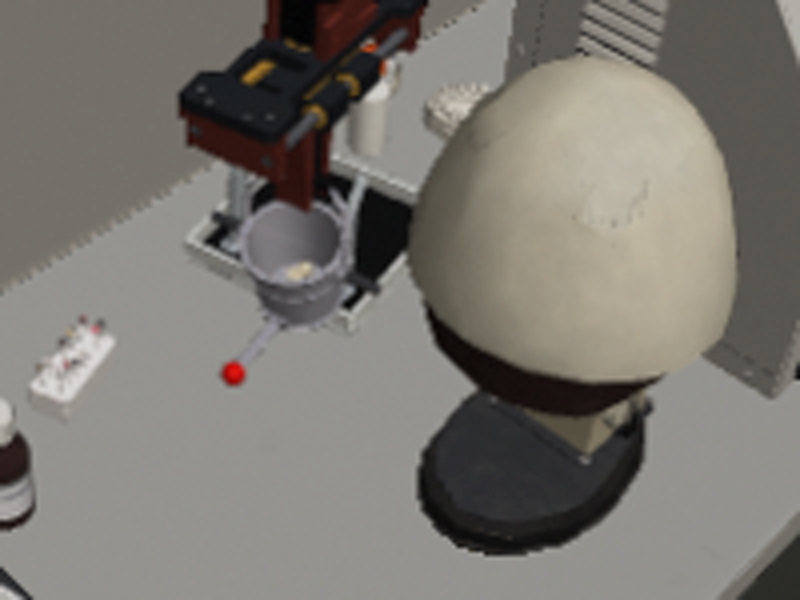

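```bash
python3 - <<'E'
from h import *
d=dict(np.load('pics/w2.npz'));k=.64
w=lambda x,y,z:atz(d,(x*k,y*k),z)
for n,q in dict(c1=(65,275,22),c2=(281,270,22),c3=(103,460,22)).items(): print(n,w(*q))
e=w(286,350,22)-w(281,270,22);print('wall dir',np.degrees(np.arctan2(e[1],e[0])));e=w(281,270,22)-w(65,275,22);print(np.degrees(np.arctan2(e[1],e[0])))
t1,t2=w(150,358,112),w(210,358,112);print('tips',t1,t2,(t1+t2)/2,np.linalg.norm(t1-t2))
print('V bottom',w(195,342,93)); print('bases',w(234,308,8),w(247,422,8))
tc=np.array([534.97,-129.28,226.69]);tx=np.array([-.953,.303,0]);Rm=R.from_rotvec([.49,3.103,0]).as_matrix();print(Rm)
for z in(168,170,172):
    p=w(423,190,z);print('pintip rel TCP in tool',z,Rm.T@(p-tc))
b=w(549,303,132);print('ball',b,Rm.T@(b-tc))
def cand(O,yaw):
    Rt=R.from_euler('z',yaw,degrees=True).as_matrix()
    P=[O+Rt@np.array(v) for v in [(125,-78,22),(-35,-78,22),(125,78,22),(16,-50,113),(-16,-50,113),(0,-50,95),(0,-50,8),(0,50,8)]]
    print(proj(d,P)/k)
cand(np.array([575,-272,0]),252)
E
```

```text
c1 [ 463.04 -370.38   22.  ]
c2 [ 510.05 -214.94   22.  ]
c3 [ 613.55 -419.31   22.  ]
wall dir -18.566991747483307
73.17314907919497
tips [ 521.15 -277.97  112.  ] [ 531.72 -244.47  112.  ] [ 526.43 -261.22  112.  ] 35.1284193437627
V bottom [ 524.69 -259.07   93.  ]
bases [ 528.55 -265.05    8.  ] [ 622.41 -294.84    8.  ]
[[-0.95  0.31  0.  ]
 [ 0.31  0.95 -0.  ]
 [-0.    0.   -1.  ]]
pintip rel TCP in tool 168 [64.75  7.33 58.68]
pintip rel TCP in tool 170 [64.9   7.27 56.68]
pintip rel TCP in tool 172 [65.06  7.2  54.68]
ball [551.19 -58.49 132.  ] [ 6.4  72.34 94.69]
[[ 68.54 272.45]
 [282.25 271.9 ]
 [105.69 455.79]
 [159.74 357.76]
 [214.83 358.21]
 [199.37 346.12]
 [243.54 303.42]
 [255.24 419.79]]
```

Emit:
apply_moves(series=[[[-0.42,-0.67,0,0,0,0,0],[-0.83,-1.33,0,0,0,0,0],[-1.16,-1.86,0,0,0,0,0],[-1.16,-1.86,0,0,0,0,0],[-1.16,-1.86,0,0,0,0,0],[-1.16,-1.86,0,0,0,0,0],[-1.16,-1.86,0,0,0,0,0],[-0.83,-1.33,0,0,0,0,0],[-0.42,-0.67,0,0,0,0,0],[0,0,0,0,0,0,0],[0,0,0,0,0,0,0],[0,0,0,0,0,0,0]]])

```text
t: 8.4
ee_pos: [572.7, -280.6, 226.6]
orientation: [-0.489, -3.103, -0.001]
ft_force: [-1.0, -0.2, -4.1]
width: 9.1
```

```bash
python3 - <<'E'
from h import *
o=ctrl.get_obs(); print(o['t'],o['ee_pos'],o['ft_force'])
d=snap('wrist','w3')
f=lambda i,a,b:np.clip(cv2.resize(i,(a,b),interpolation=cv2.INTER_CUBIC)*1.2,0,255).astype(np.uint8)
cv2.imwrite('pics/w3.png',f(d['img'],800,600))
E
```

```text
8.4 [ 572.7  -280.57  226.63] [-1.03 -0.23 -4.08]
```

View pics/w3.png

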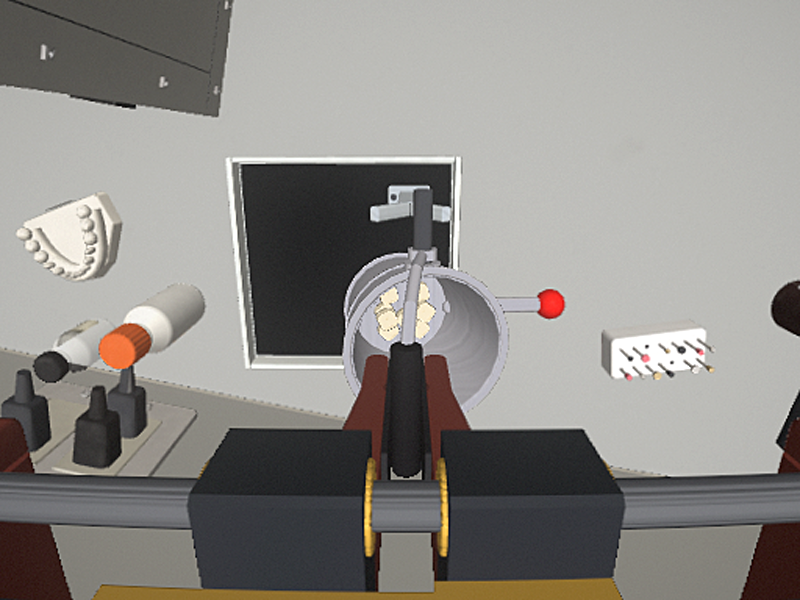

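```bash
python3 - <<'E'
from h import *
d=dict(np.load('pics/w3.npz'));k=.64
w=lambda x,y,z:atz(d,(x*k,y*k),z)
tc=np.array([572.7,-280.57,226.63]);Rm=R.from_rotvec([-.489,-3.103,0]).as_matrix();T=lambda p:Rm.T@(p-tc)
for n,q in dict(c1=(228,158,22),c2=(461,157,22),c3=(247,368,22),tL=(374,213,112),tR=(446,213,112),base=(409,194,8),pin=(423,190,170)).items(): print(n,T(w(*q)))
E
```

```text
c1 [  75.47 -120.2   204.66]
c2 [ 75.38  37.43 204.65]
c3 [ -79.15 -120.79  204.61]
tL [ 48.77 -15.96 114.65]
tR [ 48.78  21.11 114.64]
base [ 49.54   2.57 218.64]
pin [64.93  7.3  56.65]
```

Emit:
apply_moves(series=[[[-0.22,-0.45,0,0,0,0,0],[0,0,0.5,0,0,0,0],[0,0,1,0,0,0,0],[0,0,1.3,0,0,0,0],[0,0,1.3,0,0,0,0],[0,0,1,0,0,0,0],[0,0,0.7,0,0,0,0],[0,0,0.5,0,0,0,0],[0,0,0.4,0,0,0,0],[0,0,0.2,0,0,0,0],[0,0,0,0,0,0,0],[0,0,0,0,0,0,0]]])

```text
t: 9.65
ee_pos: [573.9, -286.5, 158.1]
orientation: [0.49, 3.102, -0.0]
ft_force: [0.3, -0.3, -3.8]
width: 8.7
```

Emit:
apply_moves(series=[[[0,0,0.2,0,0,0,0],[0,0,0.2,0,0,0,0],[0,0,0,0,0,0,0],[0,0,0,0,0,0,0]]])

```text
t: 10.05
ee_pos: [573.6, -286.4, 153.7]
orientation: [-0.49, -3.103, -0.0]
ft_force: [-0.9, -0.5, -3.7]
width: 8.8
```

Emit:
apply_moves(series=[[[0,0,0.15,0,0,0,0],[0,0,0.1,0,0,0,0],[0,0,0,0,0,0,0]]])

```text
t: 10.35
ee_pos: [573.8, -286.5, 151.6]
orientation: [0.49, 3.103, -0.0]
ft_force: [-0.3, 1.2, -0.8]
width: 9.2
```

Emit:
apply_moves(series=[[[0,0,0.1,0,0,0,0],[0,0,0.0,0,0,0,0]]])

```text
t: 10.55
ee_pos: [573.9, -286.7, 151.4]
orientation: [0.49, 3.102, -0.001]
ft_force: [-3.4, 0.8, 6.8]
width: 9.0
```

Emit:
apply_moves(series=[[[0,0,0.1,0,0,0,0],[0,0,0.0,0,0,0,0]]])

```text
t: 10.75
ee_pos: [574.0, -287.0, 151.2]
orientation: [0.49, 3.102, -0.002]
ft_force: [-4.1, 0.7, 12.1]
width: 9.1
```

Emit:
apply_moves(series=[[[0,0,-0.2,0,0,0,0],[0,0,0,0,0,0,0.3],[0,0,0,0,0,0,0.5],[0,0,0,0,0,0,0.5],[0,0,0,0,0,0,0.5],[0,0,0,0,0,0,0.5],[0,0,-1,0,0,0,0.5],[0,0,-2,0,0,0,0.5],[0,0,-2,0,0,0,0.5],[0,0,0,0,0,0,0.5],[0,0,0,0,0,0,0.5]]])

```text
t: 11.85
ee_pos: [573.8, -286.4, 201.7]
orientation: [0.49, 3.102, -0.001]
ft_force: [-0.9, 0.8, 0.0]
width: 43.8
```

```bash
python3 - <<'E'
from h import *
o=ctrl.get_obs(); print(o['t'],o['ee_pos'],o['ft_force'],o['qpos'])
d=snap('wrist','w4')
f=lambda i,a,b:np.clip(cv2.resize(i,(a,b),interpolation=cv2.INTER_CUBIC)*1.2,0,255).astype(np.uint8)
cv2.imwrite('pics/w4.png',f(d['img'],800,600))
E
```

```text
11.85 [ 573.77 -286.44  201.66] [-0.92  0.84  0.02] [-0.48  0.49  1.62 -0.    1.04 -1.74]
```

View pics/w4.png

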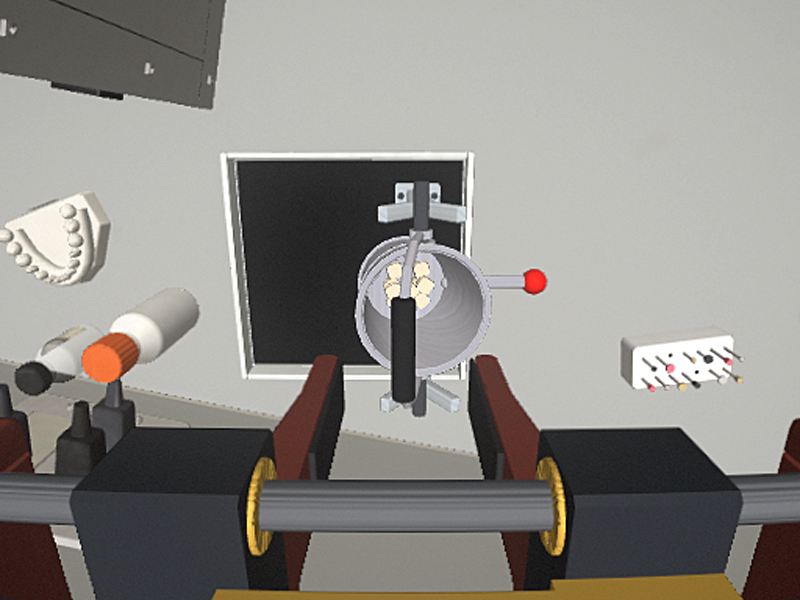

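```bash
cat > arc.py <<'E'
from h import *
from scipy.optimize import least_squares
k=.64
def fit(fn,pa,pb,ball):
    d=dict(np.load(f'pics/{fn}.npz'))
    yd=np.array([np.cos(np.radians(-18)),np.sin(np.radians(-18)),0]);xd=np.array([yd[1],-yd[0],0])
    a,b=(atz(d,(p[0]*k,p[1]*k),95) for p in(pa,pb)); N=(a+b)/2
    print('pins',a,b,'mid',N,np.linalg.norm(a-b),np.degrees(np.arctan2(*(b-a)[[1,0]])))
    z=np.array([0,0,1])
    B=lambda t:N+xd*(-80*np.cos(t)-38*np.sin(t))+z*(80*np.sin(t)-38*np.cos(t))
    r=least_squares(lambda t:(proj(d,B(t[0]))[0]/k-ball),[0.]);print('tilt',r.x,'res px',r.fun,'ball',B(r.x[0]))
E
python3 - <<'E'
from arc import *
fit('w4',(421,182),(420,416),(536,281))
E
```

```text
pins [ 514.57 -259.05   95.  ] [ 637.44 -298.29   95.  ] mid [ 576.01 -278.67   95.  ] 128.9766042948762 -17.710969425846276
tilt [-0.16] res px [-0.55  1.97] ball [ 598.56 -209.27   44.81]
```

Emit:
apply_moves(series=[[[0,4,0,0,0,0,0.6],[0,4,0,0,0,0,0.6],[0,4,0,0,0,0,0.6],[0,0,0,0,0,8.2,0.6],[0,0,0,0,0,8.2,0.6],[0,0,0,0,0,8.2,0.6],[0,0,0,0,0,8.2,0.6],[0,0,0,0,0,8.2,0.6],[0,0,0,0,0,8.2,0.6],[0,0,0,0,0,8.2,0.6],[0,0,0,0,0,8.2,0.6],[0,0,0,0,0,8.2,0.6]]])

```text
t: 13.1
ee_pos: [609.8, -172.0, 199.7]
orientation: [-2.26, -2.179, 0.002]
ft_force: [-0.1, 0.8, 0.8]
width: 52.4
```

Emit:
apply_moves(series=[[[0,0,0,0,0,8.2,0.6],[0,0,0,0,0,8.2,0.6],[0,0,2.45,0,0,0,0.6],[0,0,2.45,0,0,0,0.6],[0,0,0,0,-5,0,0.6],[0,0,0,0,-5,0,0.6],[0,0,0,0,-5,0,0.6],[0,0,0,0,-5,0,0.6],[0,0,0,0,0,0,0.6],[0,0,0,0,0,0,0.6]]])

```text
t: 14.1
ee_pos: [610.2, -171.5, 151.0]
orientation: [2.356, 1.709, -0.415]
ft_force: [0.4, 0.5, 0.1]
width: 52.7
```

```bash
python3 - <<'E'
from h import *
o=ctrl.get_obs(); print(o['t'],o['ee_pos'],o['ft_force'],o['qpos'],R.from_rotvec(o['orientation']).as_matrix())
d=snap('wrist','w5')
f=lambda i,a,b:np.clip(cv2.resize(i,(a,b),interpolation=cv2.INTER_CUBIC)*1.2,0,255).astype(np.uint8)
cv2.imwrite('pics/w5.png',f(d['img'],800,600))
E
```

```text
14.1 [ 610.17 -171.53  151.01] [0.4  0.52 0.13] [-0.14  0.58  1.64 -0.4   1.02  0.41] [[ 0.29  0.95 -0.11]
 [ 0.89 -0.31 -0.32]
 [-0.34 -0.   -0.94]]
```

View pics/w5.png

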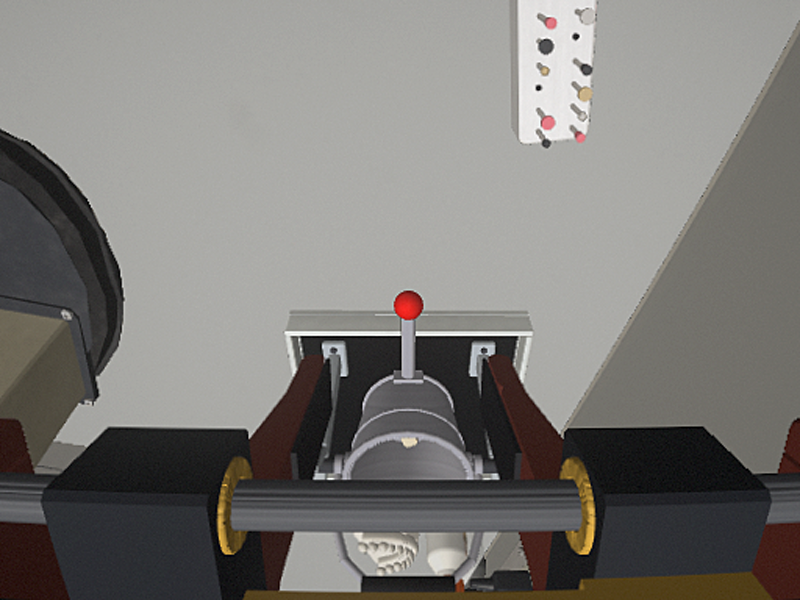

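```bash
python3 - <<'E'
from arc import *
d=dict(np.load('pics/w5.npz'));o=ctrl.get_obs();Rm=R.from_rotvec(o['orientation']).as_matrix()
D4=dict(np.load('pics/w4.npz'))
B=tri([(d,(408*k,305*k)),(D4,(536*k,281*k))]); print(B, Rm.T@(B-o['ee_pos']),proj(d,B)/k,proj(D4,B)/k)
for z in(43,45,47): p=atz(d,(408*k,305*k),z);print(p,Rm.T@(p-o['ee_pos']))
E
```

```text
[ 597.4  -208.95   45.73] [ -0.64  -0.5  112.65] [[407.45 304.83]] [[535.87 281.48]]
[ 597.01 -211.13   43.  ] [ -1.77  -0.19 115.95]
[ 597.48 -209.68   45.  ] [ -1.02  -0.2  113.56]
[ 597.94 -208.23   47.  ] [ -0.27  -0.21 111.16]
```

Emit:
apply_moves(series=[[[-0.08,0,2.4,0,0,0,0.6],[0,0,2.4,0,0,0,0.6],[0,0,2.4,0,0,0,0.6],[0,0,2.4,0,0,0,0.6],[0,0,1.4,0,0,0,0.6],[0,0,0.8,0,0,0,0.6],[0,0,0,0,0,0,0.6],[0,0,0,0,0,0,0],[0,0,0,0,0,0,0],[0,0,0,0,0,0,0],[0,0,0,0,0,0,0],[0,0,0,0,0,0,0]]])

```text
t: 15.35
ee_pos: [598.0, -211.1, 41.9]
orientation: [2.355, 1.706, -0.415]
ft_force: [0.3, 0.3, 0.7]
width: 16.0
```

Emit:
apply_moves(series=[[[0,0,0,0,0,0,0],[0,0,0,0,0,0,0],[0,0,0,0,0,0,0]]])

```text
t: 15.65
ee_pos: [598.1, -211.3, 41.7]
orientation: [2.355, 1.706, -0.415]
ft_force: [1.1, -0.3, -0.1]
width: 14.5
```

```bash
cat > plan.py <<'E'
from arc import *
import sys
o=ctrl.get_obs();Rm=R.from_rotvec(o['orientation']).as_matrix();p=o['ee_pos']
print(o['t'],p,o['ft_force'],o['width'],o['qpos'])
ball=p-5*Rm[:,2]; N=np.array([575.6,-279.0,95]);yd=np.array([np.cos(np.radians(-18)),np.sin(np.radians(-18)),0]);xd=np.array([yd[1],-yd[0],0])
r=np.array([(ball-N)@xd,(ball-N)@yd,ball[2]-95]);rad=np.hypot(r[0],r[2]);phi=np.arctan2(r[2],-r[0])
print('ball',ball,'rel',r,'rad',rad,'tilt deg',np.degrees(phi)+25.4)
E
python3 plan.py
```

```text
15.65 [ 598.07 -211.34   41.65] [ 1.09 -0.33 -0.07] 14.468905855321257 [-0.2   0.73  1.68 -0.48  0.83  0.46]
ball [ 598.6  -209.71   46.35] rel [-73.01   0.46 -48.65] rad 87.72916151902467 tilt deg -8.278262887697508
```

```bash
cat >> plan.py <<'E'
def rows(steps):
    ph=phi
    for s in steps:
        n=ph+np.radians(s); dv=rad*(xd*(np.cos(ph)-np.cos(n))+np.array([0,0,1])*(np.sin(n)-np.sin(ph))); ph=n
        t=Rm.T@dv/10; print([round(float(t[0]),2),round(float(t[2]),2)],'tilt %.0f'%(np.degrees(ph)+25.4))
rows(eval(sys.argv[1]))
E
python3 plan.py '[2,4]+[6]*22+[4,2]'
```

```text
15.65 [ 598.07 -211.34   41.65] [ 1.09 -0.33 -0.07] 14.468905855321257 [-0.2   0.73  1.68 -0.48  0.83  0.46]
ball [ 598.6  -209.71   46.35] rel [-73.01   0.46 -48.65] rad 87.72916151902467 tilt deg -8.278262887697508
[0.07, -0.3] tilt -6
[0.1, -0.6] tilt -2
[0.07, -0.92] tilt 4
[-0.02, -0.92] tilt 10
[-0.12, -0.91] tilt 16
[-0.21, -0.89] tilt 22
[-0.3, -0.87] tilt 28
[-0.39, -0.83] tilt 34
[-0.48, -0.78] tilt 40
[-0.56, -0.73] tilt 46
[-0.63, -0.67] tilt 52
[-0.7, -0.6] tilt 58
[-0.76, -0.52] tilt 64
[-0.81, -0.44] tilt 70
[-0.85, -0.35] tilt 76
[-0.88, -0.26] tilt 82
[-0.9, -0.17] tilt 88
[-0.92, -0.07] tilt 94
[-0.92, 0.02] tilt 100
[-0.91, 0.12] tilt 106
[-0.89, 0.21] tilt 112
[-0.87, 0.3] tilt 118
[-0.83, 0.39] tilt 124
[-0.78, 0.48] tilt 130
[-0.49, 0.36] tilt 134
[-0.24, 0.19] tilt 136
```

Emit:
apply_moves(series=[[[0.07,0,-0.3,0,0,0,0],[0.1,0,-0.6,0,0,0,0],[0.07,0,-0.92,0,0,0,0],[-0.02,0,-0.92,0,0,0,0],[-0.12,0,-0.91,0,0,0,0],[-0.21,0,-0.89,0,0,0,0],[-0.3,0,-0.87,0,0,0,0],[-0.39,0,-0.83,0,0,0,0]]])

```text
t: 16.45
ee_pos: [602.1, -197.9, 103.8]
orientation: [2.355, 1.706, -0.415]
ft_force: [0.3, 1.8, -1.5]
width: 13.6
```

```bash
python3 plan.py '[]'
```

```text
16.45 [ 602.08 -197.93  103.82] [ 0.33  1.8  -1.52] 13.613618642386669 [-0.18  0.64  1.67 -0.44  0.93  0.42]
ball [ 602.61 -196.3   108.52] rel [-87.     0.13  13.52] rad 88.03889154667839 tilt deg 34.23057479322184
```

```bash
cat > chk.py <<'E'
from plan import *
for n in ('wrist','side'):
    d=snap(n,'c_'+n); i=d['img'].astype(int); m=((i[...,2]>90)&(i[...,1]<50)&(i[...,0]<50)).astype(np.uint8)
    e=proj(d,ball)[0]; c=cv2.connectedComponentsWithStats(m)
    j=[(c[3][q].round(1),int(c[2][q][4])) for q in range(1,c[0]) if c[2][q][4]>8]
    print(n,'expect',e,'found',j)
print('width',o['width'])
E
python3 chk.py '[]'
```

```text
16.45 [ 602.08 -197.93  103.82] [ 0.33  1.8  -1.52] 13.613618642386669 [-0.18  0.64  1.67 -0.44  0.93  0.42]
ball [ 602.61 -196.3   108.52] rel [-87.     0.13  13.52] rad 88.03889154667839 tilt deg 34.23057479322184
wrist expect [262.24 263.26] found [(array([259.1, 257.4]), 674)]
side expect [246.59 187.18] found []
width 13.613618642386669
```

Emit:
apply_moves(series=[[[-0.48,0,-0.78,0,0,0,0],[-0.56,0,-0.73,0,0,0,0],[-0.63,0,-0.67,0,0,0,0],[-0.7,0,-0.6,0,0,0,0],[-0.76,0,-0.52,0,0,0,0],[-0.81,0,-0.44,0,0,0,0],[-0.85,0,-0.35,0,0,0,0],[-0.88,0,-0.26,0,0,0,0]]])

```text
t: 17.35
ee_pos: [590.5, -234.5, 164.7]
orientation: [2.355, 1.705, -0.413]
ft_force: [0.5, 8.3, 5.8]
width: 13.8
```

```bash
python3 chk.py '[6]*8+[4,2]'
```

```text
17.35 [ 590.55 -234.49  164.74] [0.54 8.32 5.81] 13.803882669217122 [-0.24  0.55  1.66 -0.42  1.    0.32]
ball [ 591.07 -232.86  169.44] rel [-48.66   0.46  74.44] rad 88.9347950167853 tilt deg 82.23039108829722
[-0.92, -0.17] tilt 88
[-0.93, -0.07] tilt 94
[-0.93, 0.03] tilt 100
[-0.92, 0.13] tilt 106
[-0.9, 0.22] tilt 112
[-0.88, 0.31] tilt 118
[-0.84, 0.4] tilt 124
[-0.79, 0.49] tilt 130
[-0.5, 0.37] tilt 134
[-0.24, 0.2] tilt 136
wrist expect [262.29 263.28] found [(array([259.3, 247.6]), 728)]
side expect [254.26 163.65] found [(array([252.9, 165.6]), 14)]
width 13.803882669217122
```

```bash
python3 - <<'E'
from h import *
a=np.load('pics/c_wrist.npz')['img'][180:384,150:370]; b=np.load('pics/c_side.npz')['img'][120:240,200:300]
f=lambda i,w:np.clip(cv2.resize(i,(w,480),interpolation=cv2.INTER_CUBIC)*1.2,0,255).astype(np.uint8)
cv2.imwrite('pics/c1.png',np.hstack([f(a,400),f(b,400)]))
E
```

```text
(no output)
```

View pics/c1.png

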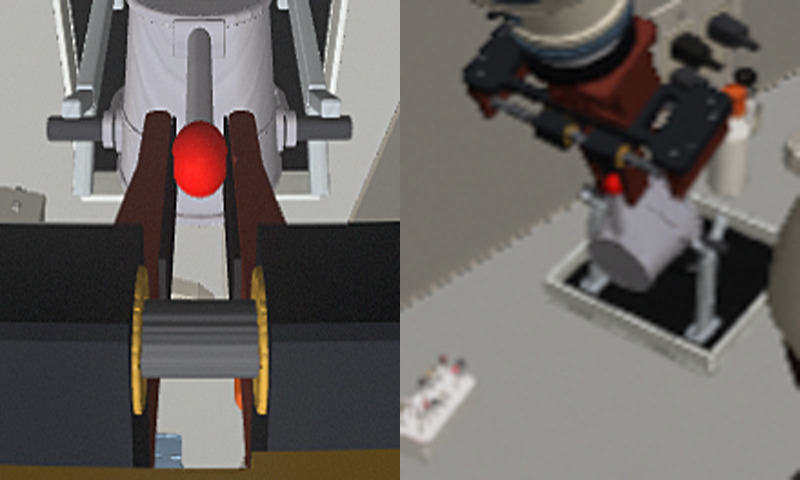

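```bash
cat > meas.py <<'E'
from plan import *
def meas(d,pa,pb,bl):
    a,b=(atz(d,p,95) for p in (pa,pb)); M=(a+b)/2; print('pins',M,np.linalg.norm(a-b),'rel N tray',(M-N)@xd,(M-N)@yd)
    B=lambda t:M+xd*(-80*np.cos(t)-38*np.sin(t))+np.array([0,0,1])*(80*np.sin(t)-38*np.cos(t))
    r=least_squares(lambda t:(proj(d,B(t[0]))[0]-bl),[1.4]); Q=B(r.x[0]);print('tilt',np.degrees(r.x),r.fun,'ball',Q,'in tool rel grasp',Rm.T@(Q-ball))
if __name__=='__main__': meas(dict(np.load('pics/c_wrist.npz')),(175.9,234.4),(343.6,234.4),(259.3,247.6))
E
python3 meas.py '[]'
```

```text
17.45 [ 590.38 -235.43  165.07] [1.37 6.65 4.75] 13.759183825148696 [-0.24  0.55  1.66 -0.42  1.    0.32]
ball [ 590.91 -233.8   169.77] rel [-47.71   0.59  74.77] rad 88.69467188563951 tilt deg 82.85523427920552
pins [ 573.63 -282.67   95.  ] 130.61162912184764 rel N tray 4.095558282173603 -0.7389304214068516
tilt [75.39] [ 0.53 -0.  ] ball [ 591.23 -228.5   162.82] in tool rel grasp [ 7.2  -1.36  4.76]
```

```bash
python3 - <<'E' '[]'
from plan import *
M=N+2*xd; c=Rm.T@(M-p); print(c)
for dlt in (3,5,-5): 
    Ry=R.from_euler('y',dlt,degrees=True).as_matrix(); print(dlt,(np.eye(3)-Ry)@c/10)
E
```

```text
17.45 [ 590.38 -235.43  165.07] [1.37 6.65 4.75] 13.759183825148696 [-0.24  0.55  1.66 -0.42  1.    0.32]
ball [ 590.91 -233.8   169.77] rel [-47.71   0.59  74.77] rad 88.69467188563951 tilt deg 82.85523427920552
[-21.16  -0.55  82.26]
3 [-0.43 -0.   -0.1 ]
5 [-0.72  0.   -0.15]
-5 [0.71 0.   0.22]
```

Emit:
apply_moves(series=[[[-0.43,0,-0.1,0,3,0,0],[-0.72,0,-0.15,0,5,0,0],[-0.72,0,-0.15,0,5,0,0],[-0.72,0,-0.15,0,5,0,0],[-0.72,0,-0.15,0,5,0,0]]])

```text
t: 17.95
ee_pos: [580.3, -264.6, 177.2]
orientation: [-2.517, -1.824, -0.071]
ft_force: [0.9, 1.5, -2.6]
width: 13.9
```

```bash
python3 chk.py '[]'
```

```text
17.95 [ 580.31 -264.63  177.16] [ 0.95  1.54 -2.64] 13.944229542565381 [-0.47  0.51  1.64  0.07  1.   -0.19]
ball [ 580.22 -264.89  182.16] rel [-14.84   0.03  87.16] rad 88.41192357803392 tilt deg 105.73522657362761
wrist expect [262.18 263.56] found [(array([259.2, 246.8]), 756)]
side expect [260.99 154.2 ] found [(array([259.7, 155.1]), 18)]
width 13.944229542565381
```

Emit:
apply_moves(series=[[[-0.72,0,-0.15,0,5,0,0],[-0.72,0,-0.15,0,5,0,0],[-0.72,0,-0.15,0,5,0,0],[-0.72,0,-0.15,0,5,0,0],[-0.72,0,-0.15,0,5,0,0],[-0.72,0,-0.15,0,5,0,0],[-0.72,0,-0.15,0,5,0,0],[-0.72,0,-0.15,0,5,0,0]]])

```text
t: 18.85
ee_pos: [562.1, -318.3, 167.5]
orientation: [-2.088, -1.512, -0.822]
ft_force: [0.8, 2.3, -0.3]
width: 14.3
```

Emit:
apply_moves(series=[[[0,0,0,0,0,0,0],[0,0,0,0,0,0,0],[0,0,0,0,0,0,0],[0,0,0,0,0,0,0],[0,0,0,0,0,0,0],[0,0,0,0,0,0,0],[0,0,0,0,0,0,0],[0,0,0,0,0,0,0]]])

```text
t: 19.65
ee_pos: [562.5, -318.0, 167.4]
orientation: [-2.089, -1.514, -0.822]
ft_force: [-2.4, 0.3, 2.8]
width: 14.0
```

```bash
python3 chk.py '[]'; python3 - <<'E'
from h import *
a=np.load('pics/c_wrist.npz')['img']; b=np.load('pics/c_side.npz')['img'][120:240,190:310]; s=snap('scene','c_scene')['img'][190:290,210:290]
f=lambda i,w,h:np.clip(cv2.resize(i,(w,h),interpolation=cv2.INTER_CUBIC)*1.3,0,255).astype(np.uint8)
cv2.imwrite('pics/c2.png',np.hstack([f(a[84:,40:],420,560),np.vstack([f(b,350,290),f(s,350,270)])]))
E
```

```text
19.65 [ 562.49 -317.96  167.42] [-2.37  0.26  2.78] 14.010991866518065 [-0.81  0.72  1.49  0.66  1.39 -0.77]
ball [ 561.43 -321.2   171.07] rel [44.52 -0.44 76.07] rad 88.14025352924511 tilt deg 145.73563574504345
wrist expect [262.2 263.7] found [(array([259.2, 245.3]), 780)]
side expect [271.82 147.38] found [(array([270.9, 147.1]), 18)]
width 14.010991866518065
```

View pics/c2.png

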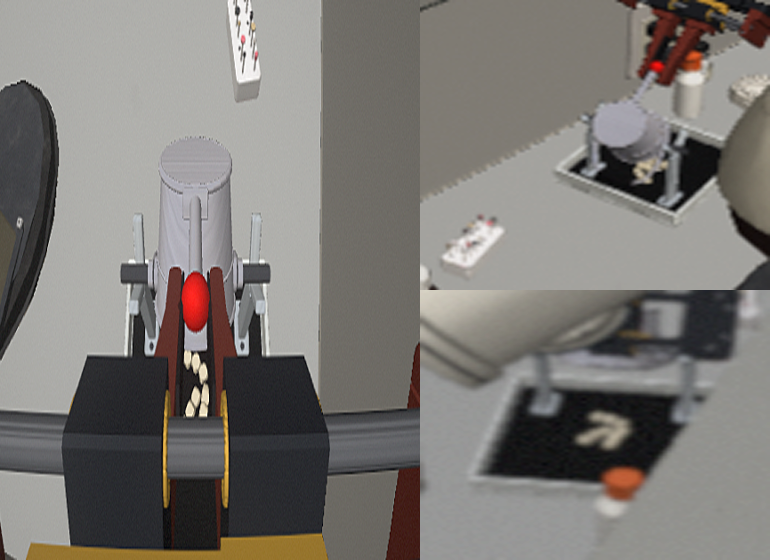

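Emit:
apply_moves(series=[[[0.42,0,0.12,0,-3,0,0],[0.71,0,0.22,0,-5,0,0],[0.71,0,0.22,0,-5,0,0],[0.71,0,0.22,0,-5,0,0],[0.71,0,0.22,0,-5,0,0],[0.71,0,0.22,0,-5,0,0],[0.71,0,0.22,0,-5,0,0],[0.71,0,0.22,0,-5,0,0],[0.71,0,0.22,0,-5,0,0],[0.71,0,0.22,0,-5,0,0],[0.71,0,0.22,0,-5,0,0],[0.71,0,0.22,0,-5,0,0]]])

```text
t: 21.0
ee_pos: [589.2, -239.4, 166.7]
orientation: [2.403, 1.741, -0.318]
ft_force: [-0.8, -1.3, -2.0]
width: 14.1
```

Emit:
apply_moves(series=[[[0.71,0,0.22,0,-5,0,0],[0,0,0,0,0,0,0]]])

```text
t: 21.2
ee_pos: [590.8, -231.4, 160.9]
orientation: [2.352, 1.711, -0.417]
ft_force: [-0.4, 1.2, -1.5]
width: 13.8
```

```bash
python3 chk.py '[-3]+[-5]*13+[-4,-3]'
```

```text
21.2 [ 590.84 -231.35  160.9 ] [-0.42  1.17 -1.54] 13.801656584804052 [-0.23  0.55  1.66 -0.42  1.    0.32]
ball [ 591.38 -229.73  165.6 ] rel [-51.74  -0.22  70.6 ] rad 87.52491979465879 tilt deg 79.16258254011944
[0.44, 0.14] tilt 76
[0.71, 0.28] tilt 71
[0.68, 0.34] tilt 66
[0.65, 0.4] tilt 61
[0.61, 0.46] tilt 56
[0.57, 0.51] tilt 51
[0.52, 0.56] tilt 46
[0.47, 0.6] tilt 41
[0.42, 0.64] tilt 36
[0.36, 0.67] tilt 31
[0.3, 0.7] tilt 26
[0.24, 0.72] tilt 21
[0.18, 0.74] tilt 16
[0.11, 0.76] tilt 11
[0.04, 0.61] tilt 7
[0.0, 0.46] tilt 4
wrist expect [262.23 263.24] found [(array([259.2, 245.4]), 748)]
side expect [253.83 165.36] found [(array([252.4, 167.6]), 17)]
width 13.801656584804052
```

Emit:
apply_moves(series=[[[0.44,0,0.14,0,0,0,0],[0.71,0,0.28,0,0,0,0],[0.68,0,0.34,0,0,0,0],[0.65,0,0.4,0,0,0,0],[0.61,0,0.46,0,0,0,0],[0.57,0,0.51,0,0,0,0],[0.52,0,0.56,0,0,0,0],[0.47,0,0.6,0,0,0,0],[0.42,0,0.64,0,0,0,0]]])

```text
t: 22.2
ee_pos: [601.5, -201.0, 107.6]
orientation: [2.355, 1.706, -0.414]
ft_force: [0.5, -0.3, -0.3]
width: 0.5
```

```bash
python3 chk.py '[-5]*7+[-4,-3]'
```

```text
22.2 [ 601.47 -200.97  107.64] [ 0.53 -0.32 -0.33] 0.5282030769266509 [-0.18  0.63  1.67 -0.43  0.93  0.41]
ball [ 602.   -199.35  112.33] rel [-83.91   0.5   17.33] rad 85.68461361824967 tilt deg 37.07193116360658
[0.36, 0.65] tilt 32
[0.31, 0.68] tilt 27
[0.25, 0.71] tilt 22
[0.18, 0.72] tilt 17
[0.12, 0.74] tilt 12
[0.05, 0.75] tilt 7
[-0.01, 0.75] tilt 2
[-0.06, 0.6] tilt -2
[-0.07, 0.44] tilt -5
wrist expect [262.32 263.28] found [(array([257.8, 200.2]), 326)]
side expect [247.1  185.55] found [(array([251.3, 201.3]), 15)]
width 0.5282030769266509
```

```bash
python3 - <<'E' '[]'
from plan import *
for _ in range(1):
    d=snap('wrist','e1');D=snap('side','e2')
    def blob(d):
        i=d['img'].astype(int); m=((i[...,2]>90)&(i[...,1]<50)&(i[...,0]<50)).astype(np.uint8);c=cv2.connectedComponentsWithStats(m);q=1+np.argmax(c[2][1:,4]);return c[3][q],c[2][q][4]
    a,b=blob(d),blob(D);print(a,b);B=tri([(d,a[0]),(D,b[0])]);print(B,'rel',(B-N)@xd,(B-N)@yd,B[2]-95,'tool',Rm.T@(B-p))
f=lambda i,w,h:np.clip(cv2.resize(i,(w,h),interpolation=cv2.INTER_CUBIC)*1.3,0,255).astype(np.uint8)
cv2.imwrite('pics/e.png',np.hstack([f(d['img'][84:,40:],420,560),f(D['img'][130:250,200:300],380,560)]))
E
```

```text
22.3 [ 600.67 -200.82  106.96] [ 1.02 -0.82  0.54] 0.3581384618563545 [-0.18  0.63  1.67 -0.43  0.94  0.41]
ball [ 601.21 -199.2   111.65] rel [-83.81  -0.31  16.65] rad 85.4469820475325 tilt deg 36.6394096038581
(array([258.96, 198.18]), np.int32(388)) (array([248.5, 199.5]), np.int32(16))
[ 598.35 -202.01   55.28] rel -80.25622536013546 -2.155961151756288 -39.717602247745276 tool [15.93 -1.75 49.19]
```

View pics/e.png

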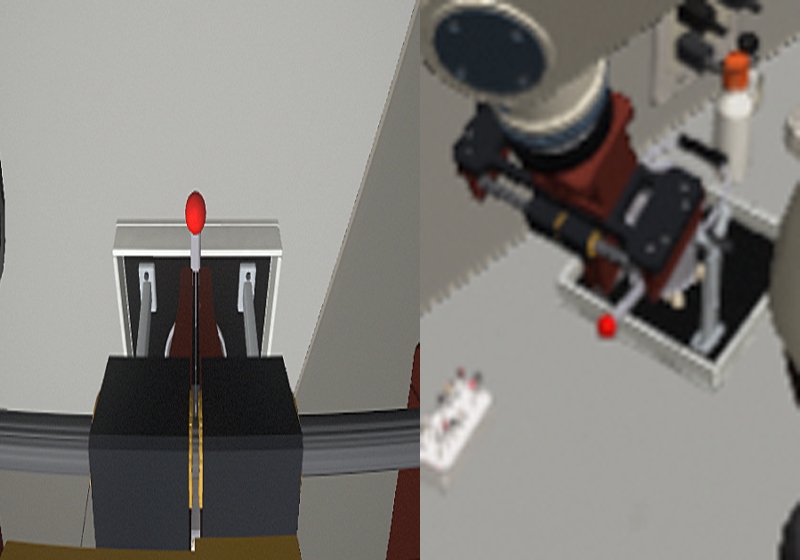

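Emit:
apply_moves(series=[[[0,0,-1,0,0,0,0],[0,0,-2,0,0,0,0],[0,0,-2.5,0,0,0,0],[0,0,-2.5,0,0,0,0],[0,0,-2.5,0,0,0,0],[0,0,-2.5,0,0,0,0],[0,0,-2,0,0,0,0],[0,0,0,0,0,0,0],[0,0,0,0,0,0,0],[0,0,0,0,0,0,0],[0,0,0,0,0,0,0],[0,0,0,0,0,0,0]]])

```text
t: 23.6
ee_pos: [616.5, -152.9, 248.2]
orientation: [2.356, 1.706, -0.417]
ft_force: [-0.7, -0.6, 0.7]
width: 0.6
```

Emit:
apply_moves(series=[[[0,0,0,0,0,0,0],[0,0,0,0,0,0,0],[0,0,0,0,0,0,0],[0,0,0,0,0,0,0],[0,0,0,0,0,0,0],[0,0,0,0,0,0,0],[0,0,0,0,0,0,0],[0,0,0,0,0,0,0],[0,0,0,0,0,0,0],[0,0,0,0,0,0,0],[0,0,0,0,0,0,0],[0,0,0,0,0,0,0]]])

```text
t: 24.8
ee_pos: [617.0, -152.6, 249.2]
orientation: [2.355, 1.706, -0.415]
ft_force: [0.9, -0.2, 0.2]
width: 0.3
```

Emit:
apply_moves(series=[[[0,0,0,0,0,0,0],[0,0,0,0,0,0,0],[0,0,0,0,0,0,0],[0,0,0,0,0,0,0],[0,0,0,0,0,0,0],[0,0,0,0,0,0,0],[0,0,0,0,0,0,0],[0,0,0,0,0,0,0],[0,0,0,0,0,0,0],[0,0,0,0,0,0,0],[0,0,0,0,0,0,0],[0,0,0,0,0,0,0]]])

```text
t: 26.0
ee_pos: [617.0, -152.6, 249.1]
orientation: [2.355, 1.706, -0.415]
ft_force: [-0.5, 0.5, -1.3]
width: 0.6
```

```bash
python3 - <<'E' '[]'
from plan import *
def blob(d):
    i=d['img'].astype(int); m=((i[...,2]>90)&(i[...,1]<50)&(i[...,0]<50)).astype(np.uint8);m[150:,:]*=1;c=cv2.connectedComponentsWithStats(m);return [(c[3][q].round(2),int(c[2][q][4])) for q in range(1,c[0]) if c[2][q][4]>8]
for j in range(4): d=snap('wrist','f1');D=snap('side','f2');print(blob(d),blob(D))
f=lambda i,w,h:np.clip(cv2.resize(i,(w,h),interpolation=cv2.INTER_CUBIC)*1.3,0,255).astype(np.uint8)
s=snap('scene','f3')['img'][190:290,210:290]
cv2.imwrite('pics/f.png',np.hstack([f(d['img'][84:,40:],420,560),np.vstack([f(D['img'][130:230,210:310],380,300),f(s,380,260)])]))
E
```

```text
26.0 [ 617.05 -152.6   249.13] [-0.54  0.51 -1.27] 0.5710605850245948 [-0.11  0.47  1.57 -0.37  1.2   0.36]
ball [ 617.58 -150.97  253.83] rel [-134.74    0.36  158.83] rad 208.27677598910066 tilt deg 75.09115166944295
[(array([258.82, 156.79]), 165)] [(array([282.89, 145.78]), 9), (array([247.83, 198.28]), 18)]
[(array([258.82, 156.79]), 165)] [(array([247.83, 198.28]), 18)]
[(array([258.88, 156.73]), 163)] [(array([282.89, 145.78]), 9), (array([247.83, 198.28]), 18)]
[(array([258.82, 156.79]), 165)] [(array([247.83, 198.28]), 18)]
```

View pics/f.png

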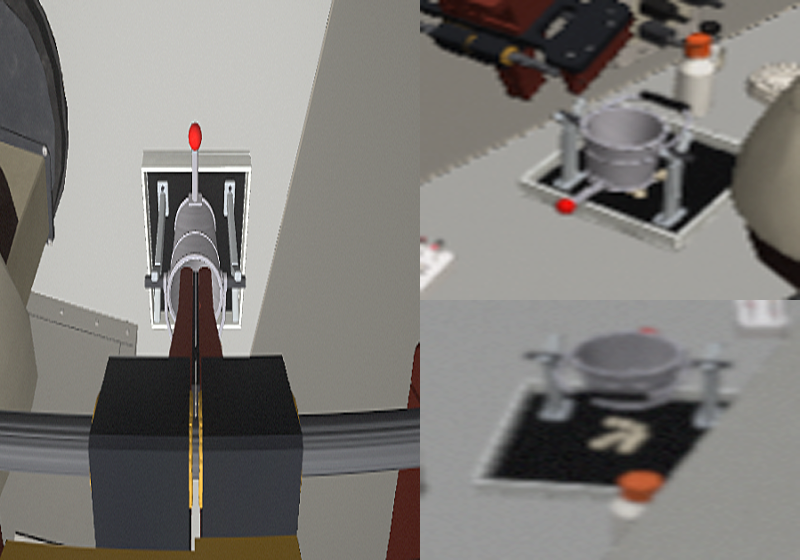

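```bash
python3 - <<'E' '[]'
from plan import *
d=dict(np.load('pics/f1.npz'));D=dict(np.load('pics/f2.npz'));S=dict(np.load('pics/f3.npz'))
B=tri([(d,(258.82,156.79)),(D,(247.83,198.28))]);r=[(B-N)@xd,(B-N)@yd,B[2]-95];print('ball rel',np.array(r),'tilt',np.degrees(np.arctan2(r[2],-r[0]))+25.4)
g=np.array([[x,y] for y in range(-75,76) for x in range(20,122)]);u=proj(S,[np.array([N[0],N[1],12])+xd*a+yd*b for a,b in g]).astype(np.float32)
v=cv2.remap(S['img'],u[:,0].reshape(151,102),u[:,1].reshape(151,102),cv2.INTER_CUBIC)
m=(v.min(2)>70).astype(np.uint8);m[:, 92:]=0;c=cv2.connectedComponentsWithStats(m);print(c[2][1:],c[3][1:])
cv2.imwrite('pics/g.png',cv2.resize(v,(510,755),interpolation=cv2.INTER_CUBIC)[:600])
E
```

```text
26.45 [ 617.05 -152.59  249.16] [-0.2   0.48 -0.57] 0.3829414868650881 [-0.11  0.47  1.57 -0.37  1.2   0.36]
ball [ 617.59 -150.97  253.86] rel [-134.74    0.37  158.86] rad 208.30585288576017 tilt deg 75.09690702972978
ball rel [-82.53  -1.72 -32.55] tilt 3.878041123103401
[[   0    0   92    8  331]
 [  91   35    1    2    2]
 [   0   58   43   32  864]
 [   0  109   92   42 2966]] [[ 45.32   1.37]
 [ 91.    35.5 ]
 [ 19.91  75.37]
 [ 50.02 133.91]]
```

View pics/g.png

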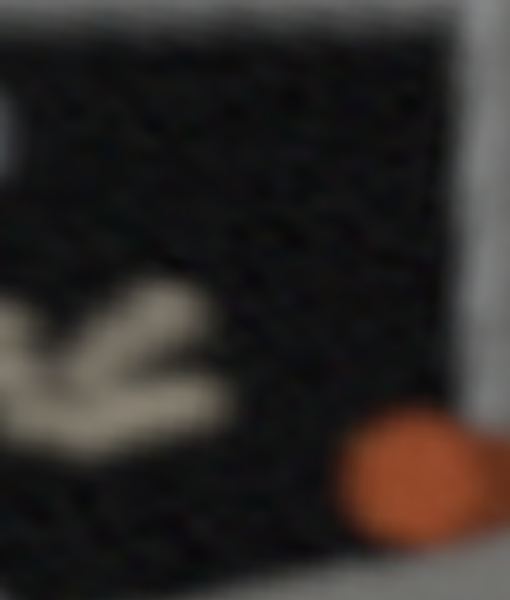

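Three bars lie in the tray. The pail hangs about 4° from upright and the ball's pixel position doesn't change between frames, so I'm handing in.

```bash
python3 -c "
from workcell import ctrl
print(ctrl.close_job())"
```

```text
the job is handed in; nothing more can be done
None
```

The pail is back hanging upright in the tray notches and all three bridges are in the tray. I handed the job in at about 26.5 s. One step did not go as planned: the ball slipped out of the fingers on the way back down.

- **Hanging:** I lifted the pail by its bail and lowered it into the notches with the handle over the near wall. The force reading showed it seated before I let go.
- **Tipping:** I pinched the red ball and swung the pail up to about 138° from upright. Partway up the ball crept about 7 mm in the grip, so I turned the tool together with the pail from there.
- **Swing back:** The ball slipped out somewhere in the lower half of the swing, between about 70° and 30° of tilt. The pail fell back the rest of the way on its own and stayed in the notches.

**Last checks:**
- The pail hangs about 4° from upright with both pins in the notches. The ball's pixel position was unchanged over several frames.
- I read three bridges in the tray by eye, from a blurry picture in which they touch. The pail looked empty.
- The things near the tray looked untouched in the pictures. I did not measure them, and the stone model was not in the last ones.
- The arm is clear of everything. The bail was left lying forward, toward the pouring side.
- The highest wrist force I read was about 13 N.

I viewed 12 pictures, two over the budget of 10.

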